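# Scoop a counting sample of lock cylinders onto the scale

### The arm

A 6-joint arm with a two-finger parallel gripper is mounted at the origin on the work surface. World frame = base frame: x ahead of the robot, y to its left, z up, the work surface at z = 0. Lengths are in m, angles in rad, forces in N, time in s.
With the tool pointing down it reaches from about 0.325 to 0.85 m from the base axis. Payload 4.4 kg.
Tool frame: the origin (TCP) lies on the centre line of the jaws, within the pads' length; the fingertips stand 17 mm ahead of it and the grasp point (between the pads) lies 2 mm behind it; z points along the fingers, y is the line along which they close (so a half turn about z gives the same grasp; the last joint's range is limited). The gripper opens to 94 mm and grips with 3 to 60 N. Pads are 16 mm wide; open, the fingers measure 119 mm over their backs; the gripper's body (75 mm by 177 mm) begins 78 mm behind the grasp point.
Start: joints at [-1.411, 0.207, 1.542, -0, 1.393, -0.15], TCP at [0.175, -0.548, 0.222] pointing down, gripper open.
Joint ranges: [-2.73, 2.73], [-0.86, 2.22], [0.23, 2.46], [-1.11, 4.25], [0.08, 2.63], [-2.82, 2.82]. Speed limits (rad/s): [2.79, 2.79, 3.14, 3.14, 3.14, 3.14].

### API

Orientations are given as a unit quaternion [w, x, y, z].
In Python, from workcell import robot gives the robot as it stands. The module is installed in compiled form; this text tells all that it offers.
- The arm moves only by the shell command python3 -m crank 'ROWS' [OPENING] [FORCE]. ROWS is JSON, a list of rows, each a list of 4 numbers: the shift along the world's x, y, z in mm, then the turn about the world's z in degrees. In form: [[dx, dy, dz, turn], ...]. A call has 1 to 12 rows; each row is the pose to reach, as a shift and turn from the pose commanded when the call began; what a row does not reach only later rows make up. A row lasts 1/8 s, in which the tool goes at most 62.5 mm and 10.7 degrees, less where a joint would pass 70% of its speed; a pose out of reach is approached as far as the arm can. A call with a gripper value outside its range is refused whole. OPENING is the finger opening in mm, from 0 to 94, set as the call begins (- or left out, the last holds). The fingers move at their own pace and stop on an object; FORCE is the grip in N (left out, the last holds). Time passes only in rows, so rows that repeat a pose let the fingers close. It gives the time, the measured TCP pose, the force, the opening and the grip force at its end, in the units of the state.
- robot.observe(): the state, without advancing time (a new reading comes with each control period).
- robot.capture(name): name is "side" or "top" or "wrist"; returns the picture (400x640x3 uint8, red, green, blue); there is no depth.
- robot.calibration(name): a dict with "fovy" (degrees; the focal length in pixels is half the picture's height over the tangent of half this angle, whatever the lens; pixels are square), "cx", "cy" (the principal point, pixels), "dist" ([k1, k2, p1, p2, k3] as OpenCV has them; the pictures are not rectified), "camera_from_world" (4x4, takes a point from world to camera coordinates); the wrist camera has in their place "tool_from_camera" (4x4, takes a point from camera to tool coordinates, whose origin is the TCP and whose axes are the flange's). Camera axes: x right, y down, z forward; pixel columns grow to the right and rows downward; lengths in m; the calibration is good to about 2 mm. A picture is of the moment at which its call begins: read the wrist's pose just before it. calibration takes no time and is no camera call.
- robot.job_done(): hands the job in; it is judged then, once.
The state is a dict: "time": time; "joints": joint angles; "joint_velocities": joint speeds; "joint_efforts": joint torques, N m; "position": TCP position; "tcp_rot": TCP orientation; "ft_force": force on the tool from outside, world axes, zero at the start; "wrist_torque": the same for the moment, N m; "gripper_width": finger opening in m; "finger_force": force on a finger pad.
Only numpy, scipy, OpenCV 4.12 (cv2) and the standard library are available. Lean on these libraries where they do the work, as an engineer would, in place of code of your own. Each camera call takes 0.05 s, during which the arm holds its last target. There are 200 camera calls.

### The job

The counting scale needs a sample: with the hand scoop, take at least four lock cylinders out of the stock bin and tip them gently into the scale's pan from just above it, without fingering the locks or leaning on the scale. Spill none - every lock must end up in the pan or still in the bin - then lay the empty scoop back on its mat, right way up, and leave the scanner, tape and carton where they are.

Things in the scene. Friction and masses are not known exactly. Their poses are not given: they have to be found in the camera images.
- bin: blue hopper-front stock bin, fixed, 270 mm long (x) by 140 wide (y), walls and floor 4 mm. Sides and far wall (+x end) 65 mm high; in the front 80 mm (-x, facing the robot) the sides slope down to a front lip 28 mm high. A 45-degree slope rises from the floor at x +101 to the far wall at x +131. Origin: centre of its underside. Locks lie between its middle and the slope.
- bin_in (a point): centre of the bin's inner floor, 4 mm above the bench; axes as the bin's
- scale: grey counting scale, fixed on the bench, 280 mm deep (its x, from -170 to +110 mm), 220 mm wide (y), housing 58 mm high, a sloping key panel on its -x side facing the robot and a steel pan on top. Origin on the bench below the pan, 5 mm nearer the panel than the pan's centre.
- pan_in (a point): centre of the pan's inner floor, 72 mm above the bench; axes as the scale's. The pan is a rectangular steel tray, inside 186 mm (x) by 200 mm (y), walls 2 mm thick, its rim 24 mm above this point (96 mm above the bench). It does not visibly sink under load.
- mat: black rubber mat, fixed on the bench, 270 x 150 x 4 mm, the scoop's place. It reaches from -155 to +115 mm along its x (pointing away from the robot) and +-75 mm along y. Origin on the bench under it; its top is 4 mm above the bench.
- scoop: aluminium hand scoop, 0.16 kg, flat on the mat, mouth (+x) away from the robot. Floor 100 x 110 x 2 mm, back wall at x -50, lip at x +50; the floor's last 22 mm bevel to a thin lip. Back wall 42 mm high; sides 40 mm at the back, falling to nothing at the lip. Origin: centre of the floor's underside, z up. Locks slide on it from a slope of about 9 to 14 degrees, or roll sooner.
- scoop_grip (a point): middle of the scoop's straight black handle, where to grip it firmly: (-89, 0, 71) mm in the scoop's frame. The handle is flat-sided, 18 mm wide in y (fingers close across this), 16 mm thick; it rises backwards from the back wall's top at 40 degrees above level, from (-47, 0, 36) to (-127, 0, 103) mm
- scoop_lip (a point): middle of the scoop's front lip, underside: (50, 0, 0) mm in the scoop's frame, 139 mm ahead of and 71 mm below scoop_grip
- lock0: one of six identical cam-lock cylinders, 35 g, loose in the bin's far half: steel bezel 22 mm across, 5.5 mm long, keyway in its face, on a darker 19 mm threaded body with two flats 16 mm apart; 25 mm long in all. Origin at mid-length on its axis, x along it out of the keyway face. Starts on its side, origin about 10 mm above the bin floor.
- lock1: one of six identical cam-lock cylinders, 35 g, loose in the bin's far half: steel bezel 22 mm across, 5.5 mm long, keyway in its face, on a darker 19 mm threaded body with two flats 16 mm apart; 25 mm long in all. Origin at mid-length on its axis, x along it out of the keyway face. Starts on its side, origin about 10 mm above the bin floor.
- lock2: one of six identical cam-lock cylinders, 35 g, loose in the bin's far half: steel bezel 22 mm across, 5.5 mm long, keyway in its face, on a darker 19 mm threaded body with two flats 16 mm apart; 25 mm long in all. Origin at mid-length on its axis, x along it out of the keyway face. Starts on its side, origin about 10 mm above the bin floor.
- lock3: one of six identical cam-lock cylinders, 35 g, loose in the bin's far half: steel bezel 22 mm across, 5.5 mm long, keyway in its face, on a darker 19 mm threaded body with two flats 16 mm apart; 25 mm long in all. Origin at mid-length on its axis, x along it out of the keyway face. Starts on its side, origin about 10 mm above the bin floor.
- lock4: one of six identical cam-lock cylinders, 35 g, loose in the bin's far half: steel bezel 22 mm across, 5.5 mm long, keyway in its face, on a darker 19 mm threaded body with two flats 16 mm apart; 25 mm long in all. Origin at mid-length on its axis, x along it out of the keyway face. Starts on its side, origin about 10 mm above the bin floor.
- lock5: one of six identical cam-lock cylinders, 35 g, loose in the bin's far half: steel bezel 22 mm across, 5.5 mm long, keyway in its face, on a darker 19 mm threaded body with two flats 16 mm apart; 25 mm long in all. Origin at mid-length on its axis, x along it out of the keyway face. Starts on its side, origin about 10 mm above the bin floor.
- scanner: orange hand-held barcode scanner lying on the bench, about 190 x 62 x 37 mm, a bystander; origin on the bench near its middle
- tape: roll of brown tape lying flat beyond the mat, 100 mm across, 48 mm high, a bystander; origin: centre of its underside
- carton: closed cardboard carton 100 x 130 x 75 mm, a bystander; origin: centre of its underside
Mind the look-alikes: they are no part of the job. Of the things shaped like the scoop, the aluminium one is meant.

How it is judged:
At the end, for the whole second after the job is handed in: At least four locks lie in the scale's pan, every other lock in the bin, all at rest (none on the bench, the housing or in the scoop); the scoop stands right way up (within 0.12 rad) on the mat, its origin over the mat (within 110 mm along, 75 mm across), let go and at rest (((horizontal distance between any of lock0, lock1, lock2 and pan_in below 0.135 m and horizontal distance between each of lock3, lock4, lock5 and pan_in below 0.135 m) or ((horizontal distance between each of lock1, lock2 and pan_in below 0.135 m or horizontal distance between each of lock0, lock2 and pan_in below 0.135 m or horizontal distance between each of lock0, lock1 and pan_in below 0.135 m) and (horizontal distance between each of lock4, lock5 and pan_in below 0.135 m or horizontal distance between each of lock3, lock5 and pan_in below 0.135 m or horizontal distance between each of lock3, lock4 and pan_in below 0.135 m)) or (horizontal distance between each of lock0, lock1, lock2 and pan_in below 0.135 m and horizontal distance between any of lock3, lock4, lock5 and pan_in below 0.135 m)) and ((horizontal distance between lock0 and pan_in below 0.135 m and z of lock0 in the frame of pan_in between 0.004 and 0.05 m) or (x of lock0 in the frame of bin_in between -0.131 and 0.131 m and y of lock0 in the frame of bin_in between -0.066 and 0.066 m and z of lock0 in the frame of bin_in between 0.004 and 0.05 m)) and ((horizontal distance between lock1 and pan_in below 0.135 m and z of lock1 in the frame of pan_in between 0.004 and 0.05 m) or (x of lock1 in the frame of bin_in between -0.131 and 0.131 m and y of lock1 in the frame of bin_in between -0.066 and 0.066 m and z of lock1 in the frame of bin_in between 0.004 and 0.05 m)) and ((horizontal distance between lock2 and pan_in below 0.135 m and z of lock2 in the frame of pan_in between 0.004 and 0.05 m) or (x of lock2 in the frame of bin_in between -0.131 and 0.131 m and y of lock2 in the frame of bin_in between -0.066 and 0.066 m and z of lock2 in the frame of bin_in between 0.004 and 0.05 m)) and ((horizontal distance between lock3 and pan_in below 0.135 m and z of lock3 in the frame of pan_in between 0.004 and 0.05 m) or (x of lock3 in the frame of bin_in between -0.131 and 0.131 m and y of lock3 in the frame of bin_in between -0.066 and 0.066 m and z of lock3 in the frame of bin_in between 0.004 and 0.05 m)) and ((horizontal distance between lock4 and pan_in below 0.135 m and z of lock4 in the frame of pan_in between 0.004 and 0.05 m) or (x of lock4 in the frame of bin_in between -0.131 and 0.131 m and y of lock4 in the frame of bin_in between -0.066 and 0.066 m and z of lock4 in the frame of bin_in between 0.004 and 0.05 m)) and ((horizontal distance between lock5 and pan_in below 0.135 m and z of lock5 in the frame of pan_in between 0.004 and 0.05 m) or (x of lock5 in the frame of bin_in between -0.131 and 0.131 m and y of lock5 in the frame of bin_in between -0.066 and 0.066 m and z of lock5 in the frame of bin_in between 0.004 and 0.05 m)) and linear speed of each of lock0, lock1, lock2, lock3, lock4, lock5 below 0.03 m/s and x of scoop in the frame of mat between -0.11 and 0.11 m and y of scoop in the frame of mat between -0.075 and 0.075 m and z of scoop in the frame of mat between 0 and 0.012 m and angle between scoop's own z axis and vertical below 0.12 rad and linear speed of scoop below 0.02 m/s); the robot touches nothing.
It fails at once if a lock cylinder was touched by the gripper instead of the scoop (contact force between the fingers and lock0 above 0.5 N or contact force between the fingers and lock1 above 0.5 N or contact force between the fingers and lock2 above 0.5 N or contact force between the fingers and lock3 above 0.5 N or contact force between the fingers and lock4 above 0.5 N or contact force between the fingers and lock5 above 0.5 N).
It fails at once if a lock cylinder fell hard or was thrown (faster than 1.8 m/s, a fall of about 16 cm) (linear speed of any of lock0, lock1, lock2, lock3, lock4, lock5 above 1.8 m/s).
It fails at once if the scoop or the gripper bore down hard on the scale (more than 20 N) (contact force between scale and scoop above 20 N or contact force between scale and the fingers above 20 N).
It fails at once if a bystander (scanner, tape roll, carton) was shifted by more than 25 mm (distance of any of scanner, tape, carton from where it was at the start of the episode above 0.025 m).
It also fails if it takes over 61 s, if anything falls off the work surface, if the arm or the gripper's body presses on something with over 40 N, if the wrist force passes 120 N, or if a joint passes its speed limit or range.

## Working session

There is one attempt and no reset: what is moved stays moved. The work goes in short steps, Python scripts to look and compute and a shell command to move; the robot and the scene stay as the last step left them, time stands still between calls to the robot, and variables do not carry over. Pictures are saved under pics/ and viewed, at most 10 in all, crops included, and the job is handed in when it is done.

```bash
mkdir -p pics; cat > h.py <<'E'
import numpy as np, cv2
from workcell import robot
def cal(n):
    c=robot.calibration(n); f=200/np.tan(np.radians(c['fovy'])/2)
    return c,np.array([[f,0,c['cx']],[0,f,c['cy']],[0,0,1]]),np.array(c['dist'])
def rays(n,px,T=None):
    """camera centre and world ray directions; T = world_from_tool for wrist"""
    c,K,d=cal(n)
    u=cv2.undistortPoints(np.array(px,float).reshape(-1,1,2),K,d).reshape(-1,2)
    W=np.linalg.inv(np.array(c['camera_from_world'])) if T is None else T@np.array(c['tool_from_camera'])
    return W[:3,3],np.c_[u,np.ones(len(u))]@W[:3,:3].T
def plane(n,px,z,T=None):
    o,r=rays(n,px,T); return o+r*((z-o[2])/r[:,2])[:,None]
def proj(n,P):
    c,K,d=cal(n); M=np.array(c['camera_from_world'])
    return cv2.projectPoints(np.array(P,float).reshape(-1,3),cv2.Rodrigues(M[:3,:3])[0],M[:3,3],K,d)[0].reshape(-1,2)
def tool():
    from scipy.spatial.transform import Rotation as R
    s=robot.observe(); q=s['tcp_rot']; T=np.eye(4); T[:3,:3]=R.from_quat([q[1],q[2],q[3],q[0]]).as_matrix(); T[:3,3]=s['position']; return T
def save(n,name): 
    im=robot.capture(n); cv2.imwrite('pics/'+name+'.png',im[...,::-1]); return im
E
python3 - <<'E'
from h import *
save('top','top0'); save('side','side0')
print(robot.observe())
for n in('top','side'):
    c,K,d=cal(n); W=np.linalg.inv(np.array(c['camera_from_world'])); print(n,W.round(2),K[0,0],d)
E
```

```text
{'time': 0.1, 'joints': array([-1.41151789e+00,  2.07314907e-01,  1.54278917e+00, -2.67573855e-06,
        1.39351873e+00, -1.50463026e-01]), 'joint_velocities': array([-0.00230273, -0.00161413, -0.00173409,  0.00126026,  0.00262223,
       -0.00062369]), 'joint_efforts': array([-5.70744305e-04, -3.71867323e+01, -2.82295024e+01,  6.98979478e-02,
        3.11065000e-02, -5.15587624e-05]), 'position': array([ 0.17516475, -0.54694315,  0.22142859]), 'tcp_rot': array([-1.01506390e-03,  9.88030934e-01,  1.54252533e-01, -5.79080458e-06]), 'ft_force': array([ 0.09826158,  0.1601542 , -0.64650791]), 'wrist_torque': array([-0.02982435, -0.01040738, -0.00080172]), 'finger_force': 0.0, 'gripper_width': 0.0939809797852003}
top [[-0.03 -0.97  0.22  0.15]
 [-1.    0.03 -0.    0.03]
 [-0.   -0.22 -0.98  1.56]
 [ 0.    0.    0.    1.  ]] 432.31831602413894 [0.02937904 0.         0.         0.         0.        ]
side [[ 0.91 -0.32  0.25  0.09]
 [-0.41 -0.7   0.58 -0.89]
 [-0.01 -0.64 -0.77  1.23]
 [ 0.    0.    0.    1.  ]] 430.83109628975734 [0.01455292 0.         0.         0.         0.        ]
```

View pics/top0.png

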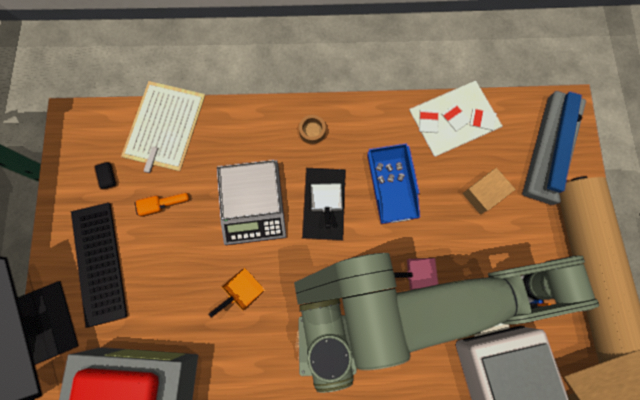

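View pics/side0.png

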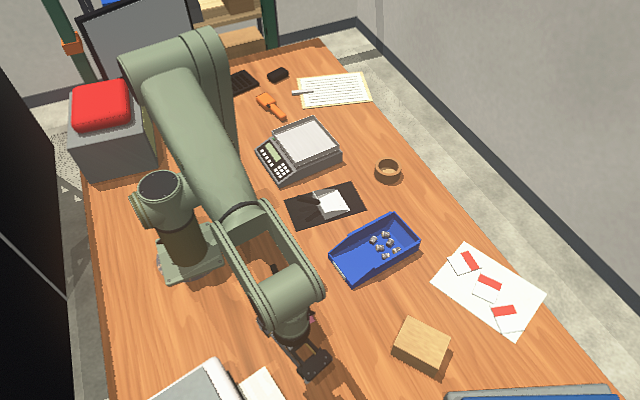

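Candidates for the scoop (top view): aluminium at (327,200) on the black mat, orange at (240,290), purple at (422,272). The aluminium one on the mat is the right one; tape (313,130), scanner (160,204), carton (492,190), scale (253,200), bin (392,183) with six locks near (390,170).

```bash
cat > m.py <<'E'
from h import *
im=cv2.imread('pics/top0.png'); hsv=cv2.cvtColor(im,cv2.COLOR_BGR2HSV)
def big(mask,roi):
    x0,y0,x1,y1=roi; m=np.zeros(mask.shape,np.uint8); m[y0:y1,x0:x1]=mask[y0:y1,x0:x1].astype(np.uint8)*255
    m=cv2.morphologyEx(m,cv2.MORPH_CLOSE,np.ones((5,5)))
    c=max(cv2.findContours(m,0,2)[0],key=cv2.contourArea); return c
def rect(name,c,z):
    p=plane('top',c[:,0,:],z)
    r=cv2.minAreaRect((p[:,:2]*1000).astype(np.float32)); print(name,r,'\n',cv2.boxPoints(r).round(0).tolist(),cv2.boxPoints(cv2.minAreaRect(c)).round(0).tolist())
H,S,V=[hsv[...,i].astype(int) for i in range(3)]
rect('bin',big((H>100)&(H<130)&(S>130),(355,135,435,235)),0.065)
rect('mat',big((V<60),(295,160,352,246)),0.004)
rect('white',big((V>140)&(S<60),(300,170,350,235)),0.004)
rect('pan',big((V>140)&(S<60),(212,155,292,215)),0.096)
rect('scale',big((S<90),(205,150,296,250)),0.05)
E
python3 m.py; python3 - <<'E'
import cv2
a=cv2.imread('pics/top0.png')[140:250,200:440]
cv2.imwrite('pics/crop0.png',cv2.resize(a,None,fx=3.3,fy=3.3,interpolation=cv2.INTER_CUBIC))
E
```

```text
bin ((552.2007446289062, -259.2666015625), (273.2841491699219, 152.0924072265625), 7.535376071929932) 
 [[407.0, -202.0], [427.0, -353.0], [698.0, -317.0], [678.0, -166.0]] [[367.0, 150.0], [408.0, 142.0], [423.0, 216.0], [381.0, 224.0]]
mat ((496.6061096191406, -5.5970306396484375), (143.8914031982422, 263.0159912109375), 85.59619903564453) 
 [[360.0, -67.0], [622.0, -87.0], [633.0, 56.0], [371.0, 76.0]] [[302.0, 238.0], [306.0, 168.0], [345.0, 170.0], [342.0, 239.0]]
white ((522.4637451171875, -14.239883422851562), (96.3145980834961, 107.94306182861328), 0.48291921615600586) 
 [[474.0, 39.0], [475.0, -69.0], [571.0, -68.0], [570.0, 40.0]] [[311.0, 184.0], [340.0, 183.0], [341.0, 208.0], [312.0, 209.0]]
pan ((534.8997802734375, 262.339111328125), (188.0162811279297, 203.1010284423828), 5.303062915802002) 
 [[432.0, 355.0], [451.0, 153.0], [638.0, 170.0], [619.0, 372.0]] [[215.0, 166.0], [273.0, 160.0], [279.0, 212.0], [220.0, 218.0]]
scale ((501.0517272949219, 258.25897216796875), (289.5072326660156, 224.22879028320312), 5.654652118682861) 
 [[346.0, 356.0], [368.0, 132.0], [656.0, 161.0], [634.0, 384.0]] [[214.0, 166.0], [277.0, 159.0], [286.0, 237.0], [223.0, 245.0]]
```

View pics/crop0.png

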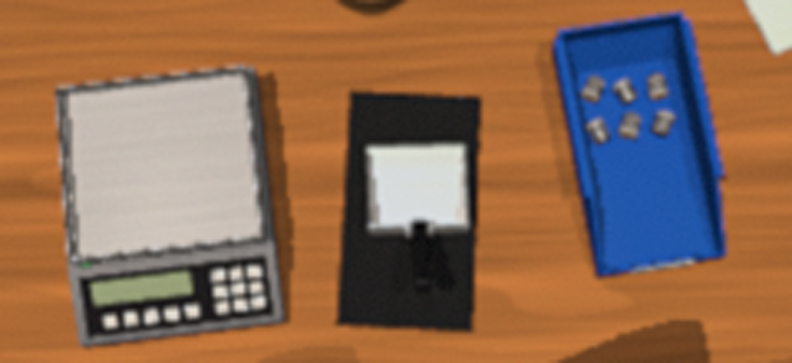

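The crop confirms it: the aluminium scoop (white bowl at 417,188 of the crop, handle back toward 422,285) on the black mat, mouth away from the robot.

```bash
python3 -m crank '[[50,60,50,-5],[90,110,100,-10],[130,165,150,-18],[175,220,180,-18],[215,275,200,-18],[215,275,200,-18],[215,275,200,-18]]'; python3 - <<'E'
from h import *
print(np.array(robot.calibration('wrist')['tool_from_camera']).round(3),cal('wrist')[1][0,0],tool().round(3))
save('wrist','w1')
E
```

```text
time: 0.98
position: [0.3917, -0.2704, 0.4241]
tcp_rot: [0.001, 1.0, -0.001, 0.001]
ft_force: [0.3, -0.2, 0.1]
gripper_width: 0.0937
finger_force: 0.0
[[-0.001 -0.959 -0.283  0.082]
 [ 1.    -0.001 -0.001  0.   ]
 [ 0.001 -0.283  0.959 -0.162]
 [ 0.     0.     0.     1.   ]] 325.13821596463384 [[ 1.    -0.001  0.002  0.392]
 [-0.001 -1.    -0.001 -0.27 ]
 [ 0.002  0.001 -1.     0.424]
 [ 0.     0.     0.     1.   ]]
```

View pics/w1.png

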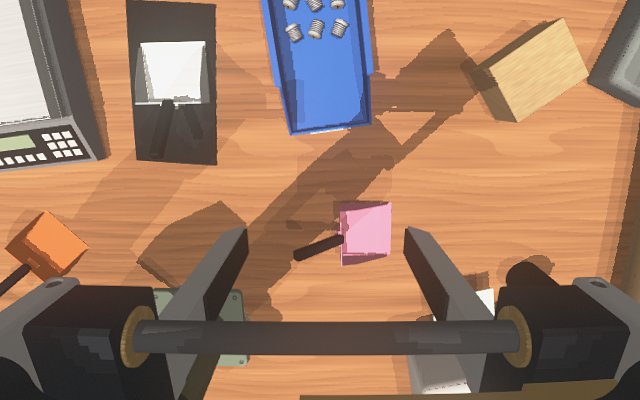

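The wrist view shows the scoop at (172,75) with handle to (165,150), and the bin lip at (330,132), locks at (315,25).  I'll shift for one view with everything.

```bash
python3 -m crank '[[30,50,0,0],[60,110,0,0],[90,170,0,0],[90,170,0,0],[90,170,0,0]]'; python3 - <<'E'
from h import *
T=tool(); np.save('T2.npy',T); print(T.round(4))
im=save('wrist','w2')
a=im[0:240,40:520,::-1]; cv2.imwrite('pics/w2c.png',cv2.resize(a,(800,400),interpolation=cv2.INTER_CUBIC))
E
```

```text
time: 1.65
position: [0.4801, -0.1027, 0.4218]
tcp_rot: [0.0, 1.0, -0.002, -0.001]
ft_force: [-0.5, -0.5, 0.3]
gripper_width: 0.094
finger_force: 0.0
[[ 1.000e+00 -3.400e-03 -1.500e-03  4.801e-01]
 [-3.400e-03 -1.000e+00 -3.000e-04 -1.027e-01]
 [-1.500e-03  3.000e-04 -1.000e+00  4.218e-01]
 [ 0.000e+00  0.000e+00  0.000e+00  1.000e+00]]
```

View pics/w2c.png

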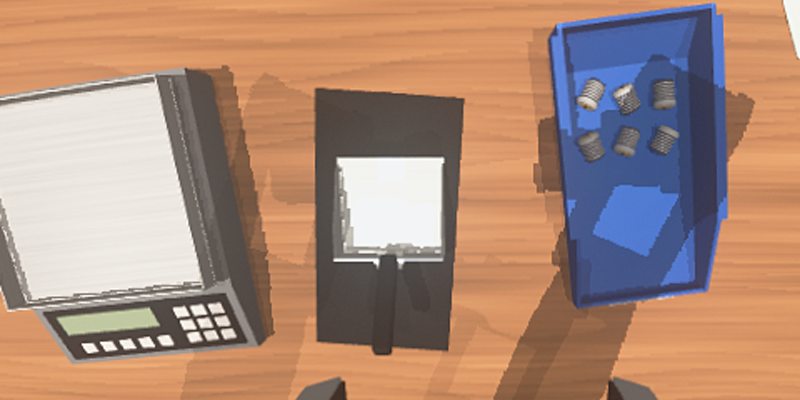

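The view shows the scoop's lip corners at crop (337,157)/(443,157), back wall top (333,260)/(443,260), handle end (382,352); bin far rim (552,27)/(715,6), lip (578,306)/(708,290).

```bash
python3 - <<'E'
from h import *
T=np.load('T2.npy')
def P(px,z): 
    p=np.array(px,float).reshape(-1,2)*0.6+[40,0]; return (plane('wrist',p,z,T)*1000).round(1)[:,:2].tolist()
print('lip',P([(337,157),(443,157)],.005))
print('back',P([(333,260),(443,260)],.046))
print('handle base',P([(391,258)],.045),'end',P([(382,352)],.107))
print('binfar',P([(552,27),(715,6)],.065),'binlip',P([(578,306),(708,290)],.028), 'side notch',P([(725,217)],.065))
print('slope foot',P([(566,75),(690,60)],.004))
print('mat',P([(316,88),(464,98),(449,350),(316,342)],.004))
print('pan',P([(156,76),(208,290)],.096),P([(12,308)],.096))
lk=[(591,95),(626,98),(664,94),(592,146),(628,141),(664,140)]
L=np.array(P(lk,.014));print('locks',L.tolist())
e=np.array([555,-265]);a=np.radians(7.5);R=np.array([[np.cos(a),-np.sin(a)],[np.sin(a),np.cos(a)]])
print('in bin',((L-e)@R).round(0).tolist())
E
```

```text
lip [[568.4, 40.3], [567.4, -69.0]]
back [[468.4, 41.3], [467.8, -69.4]]
handle base [[469.9, -17.1]] end [[392.1, -14.3]]
binfar [[676.5, -169.6], [695.2, -311.9]] binlip [[414.7, -210.5], [431.8, -348.5]] side notch [[512.2, -340.6]]
slope foot [[646.0, -192.6], [661.0, -315.9]]
mat [[635.6, 57.2], [624.5, -91.1], [357.3, -71.3], [367.4, 79.4]]
pan [[637.0, 168.8], [450.0, 148.1]] [[433.8, 348.3]]
locks [[626.2, -216.4], [623.6, -251.3], [627.6, -288.9], [577.8, -219.7], [582.7, -255.9], [583.9, -292.5]]
in bin [[77.0, 39.0], [70.0, 5.0], [69.0, -33.0], [29.0, 42.0], [29.0, 5.0], [25.0, -31.0]]
```

```bash
python3 -m crank '[[-51,88,0,0],[-51,88,-60,0],[-51,88,-120,0],[-51,88,-180,0],[-51,88,-240,0],[-51,88,-280,0],[-51,88,-280,0],[-51,88,-280,0]]' 60; python3 - <<'E'
from h import *
T=tool(); np.save('T3.npy',T); print(T[:3,3])
im=save('wrist','w3'); save('side','s3')
cv2.imwrite('pics/w3s.png',np.hstack([im[:,:,::-1]]))
E
```

```text
time: 2.7
position: [0.4306, -0.0161, 0.1442]
tcp_rot: [0.0, 1.0, -0.003, 0.001]
ft_force: [0.1, 0.1, 0.4]
gripper_width: 0.0601
finger_force: 0.0
[ 0.43060673 -0.01605843  0.14417164]
```

View pics/w3.png

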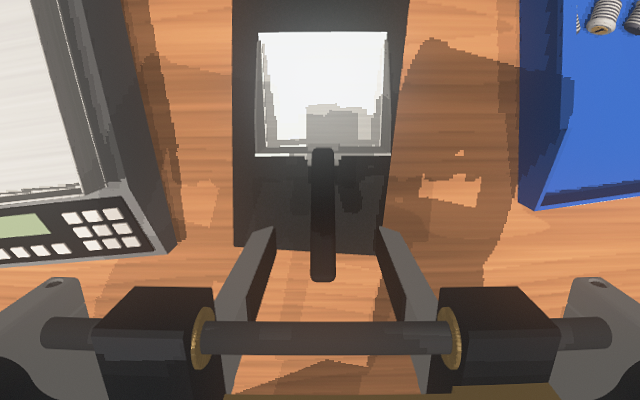

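The handle lies centred between the jaws (cols 310–336, rows 150–280) and straight; descend and grip.

```bash
python3 -m crank '[[0,0,-35,0],[0,0,-69,0],[0,0,-69,0],[0,0,-69,0]]' 60; python3 -m crank '[[0,0,0,0],[0,0,0,0],[0,0,0,0],[0,0,0,0],[0,0,0,0],[0,0,0,0]]' 0 60;  python3 -m crank '[[0,0,15,0],[0,0,50,0],[0,0,50,0]]'; python3 - <<'E'
from h import *
save('side','s4');T=tool();np.save('T4.npy',T);im=save('wrist','w4')
a=cv2.imread('pics/s4.png')[120:280,220:440]
cv2.imwrite('pics/s4c.png',np.hstack([cv2.resize(a,None,fx=1.8,fy=1.8),cv2.resize(im[0:288,160:480,::-1],(360,288))]))
E
```

```text
time: 3.3
position: [0.4312, -0.0151, 0.0755]
tcp_rot: [0.0, 1.0, -0.002, 0.002]
ft_force: [-0.9, -0.1, -0.2]
gripper_width: 0.0602
finger_force: 0.0
time: 4.05
position: [0.4293, -0.0146, 0.0735]
tcp_rot: [-0.0, 1.0, -0.002, -0.0]
ft_force: [-0.4, 0.0, 1.5]
gripper_width: 0.0177
finger_force: 60.0
time: 4.42
position: [0.432, -0.0153, 0.1264]
tcp_rot: [0.001, 1.0, -0.002, 0.004]
ft_force: [0.1, 0.2, -1.3]
gripper_width: 0.0177
finger_force: 60.0
```

View pics/s4c.png

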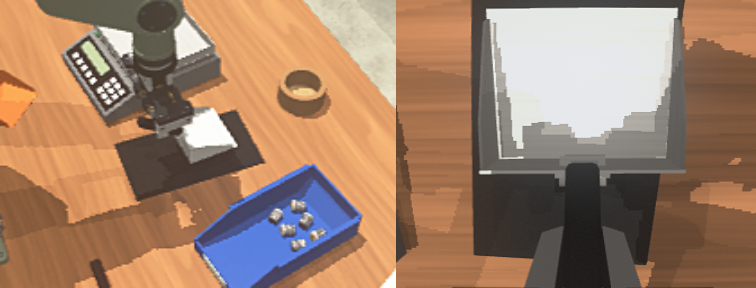

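Held level at 17.7 mm opening, bowl and handle symmetric in the wrist view. Carry it over the bin.

```bash
python3 -m crank '[[0,-20,40,0],[0,-70,55,2],[-5,-120,55,5],[-10,-180,50,7.8],[-10,-230,45,7.8],[-10,-265,40,7.8],[-10,-265,40,7.8],[-10,-265,40,7.8]]'; python3 - <<'E'
from h import *
T=tool();np.save('T5.npy',T);print(T.round(4).tolist());im=save('wrist','w5');a=save('top','t5');
cv2.imwrite('pics/w5c.png',np.hstack([cv2.resize(im[0:240,160:480,::-1],(480,360)),cv2.resize(a[130:230,355:440,::-1],(306,360))]))
E
```

```text
time: 5.52
position: [0.4184, -0.2784, 0.1619]
tcp_rot: [-0.001, 0.998, 0.066, -0.001]
ft_force: [0.1, -0.3, -1.8]
gripper_width: 0.0174
finger_force: 60.0
[[0.9914, 0.1312, -0.0024, 0.4184], [0.1312, -0.9914, 0.0028, -0.2784], [-0.002, -0.0031, -1.0, 0.1619], [0.0, 0.0, 0.0, 1.0]]
```

View pics/w5c.png

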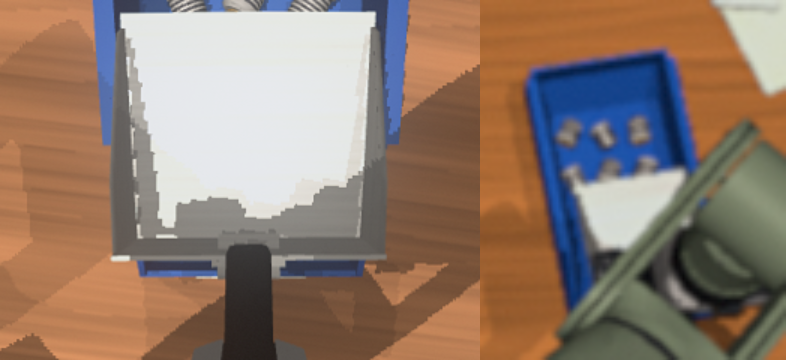

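The scoop is centred between the bin walls (bin edges 104/399, lip 121/377 in the crop) with the locks just ahead of the lip. Lower it to the bin floor.

```bash
python3 -m crank '[[-5,-1,-25,0],[-5,-1,-50,0],[-5,-1,-70,0],[-5,-1,-80,0],[-5,-1,-86,0],[-5,-1,-89,0],[-5,-1,-91,0],[-5,-1,-91,0]]'; python3 - <<'E'
from h import *
print(robot.observe()['ft_force'],robot.observe()['position'],robot.observe()['wrist_torque'])
E
```

```text
time: 6.62
position: [0.415, -0.2812, 0.0734]
tcp_rot: [0.001, 0.998, 0.066, 0.001]
ft_force: [-0.4, -1.2, 0.9]
gripper_width: 0.0174
finger_force: 60.0
[-0.43818601 -1.15425593  0.92783092] [ 0.41501585 -0.281209    0.07341686] [ 0.25922097  0.04869917 -0.00751867]
```

```bash
python3 -m crank '[[8,1,0,0],[16,2,0,0],[24,3,0,0],[32,4,0,0],[40,5.5,0,0],[48,6.5,0,0],[55,7.5,0,0],[63,8.6,0,0],[71,9.7,0,0],[79,10.8,0,0],[87,12,0,0],[87,12,0,0]]'; python3 - <<'E'
from h import *
im=save('wrist','w6');cv2.imwrite('pics/w6c.png',cv2.resize(im[0:240,120:520,::-1],(600,360)))
E
```

```text
time: 8.12
position: [0.5032, -0.269, 0.0733]
tcp_rot: [0.001, 0.998, 0.066, 0.001]
ft_force: [0.7, -0.2, 4.7]
gripper_width: 0.0175
finger_force: 60.0
```

View pics/w6c.png

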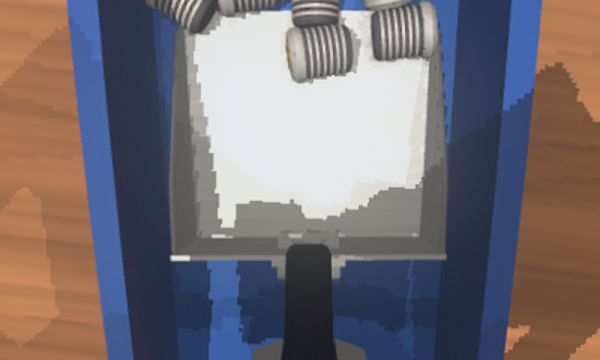

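Two locks sit on the floor already (320,50; 403,30), four just at the lip, the leftmost (185,10) straddling the left corner. I'll back off, shift 7 mm left, and push to the slope.

```bash
python3 -m crank '[[-6,-0.7,0,0],[-10,-1.4,0,0],[-10.9,5.5,0,0],[-10.9,5.5,0,0],[-1,6.9,0,0],[9,8.3,0,0],[17,9.4,0,0],[17,9.4,0,0]]'; python3 - <<'E'
from h import *
im=save('wrist','w7'); t=save('top','t7')
g=cv2.cvtColor(im,cv2.COLOR_RGB2HSV)
# print blue / bright / mid map, coarse ascii of the upper centre
for r in range(0,100,4):
    print(''.join('b' if (100<g[r,c,0]<130 and g[r,c,1]>110) else ('#' if g[r,c,2]>215 else ('+' if g[r,c,2]>130 else '.')) for c in range(170,460,4)))
E
```

```text
time: 9.18
position: [0.518, -0.2599, 0.0734]
tcp_rot: [0.001, 0.998, 0.066, -0.0]
ft_force: [-1.6, -0.5, 9.1]
gripper_width: 0.0175
finger_force: 60.0
+++bbbbb..........+#...+++.++.++++......+++#+++bbbbbb.++....+bbbbbbbbbbbb
+++bbbbb...........++...++.++.##+...+..++++#++++bbbb.++......bbbbbbbbbbbb
+++bbbbb...........+++..++.+++#++...+.+.........####.+..++...bbbbbbbbbbbb
+++bbbbb...........+++.....+++++...++.++++++++++####+..++++..bbbbbbbbbbbb
+++bbbbb............+++....++++....++.+.++##++.+####++++++++.bbbbbbbbbbbb
+++bbbbb.............+++..+.++......+.+..++++..+####+.++++++.bbbbbbbbbbbb
+++bbbbb........b..++.....++++......+##........+#####+++...+.bbbbbbbbbbbb
+++bbbbb........b..++++#####..#++######.......++##.......+++.bbbbbbbbbbbb
+++bbbbb...........++++################+++++++++##.+....+++++.bbbbbbbbbbb
++++bbbbb..........++++################++###++.##+.++...+#+++bbbbbbbbbbbb
++++bbbbb..........++++#############+#+........###.++...+++#+.bbbbbbbbbbb
++++bbbbb..........++++############+++......+.####.#++...++#+.bbbbbbbbbbb
++++bbbbb..........+++++###########+++....+++.+###.#++....+#
[... 201 characters left out ...]
..++##.+#######++..+...bbbbbbbbbbb
++++bbbbb..........++++############+++....+++.+############...bbbbbbbbbbb
++++bbbbb..........++++############+++.....++.+############...bbbbbbbbbb.
++++bbbbb..........+++++###########+++.......+#############...bbbbbbb.b.b
+++++bbbb...........++++############..#####################....bbbbbb..b.
+++++bbbb...........++++###################################...bbbbb.....b
+++++bbbbb..........++++###################################...bbbb.......
+++++bbbbb..........++++###################################....bb........
+++++bbbbb..........+++####################################....bb.....b.b
+++++bbbbb..........++++###################################...b.b........
```

```bash
python3 -m crank '[[5,0.7,0.5,0],[10,1.4,0.5,0],[15,2,0.5,0],[20,2.7,0.5,0],[24,3.3,0.5,0],[24,3.3,0.5,0]]'; python3 - <<'E'
from h import *
im=save('wrist','w8'); t=save('side','s8')
g=cv2.cvtColor(im,cv2.COLOR_RGB2HSV)
for r in range(0,180,5):
    print(''.join('b' if (100<g[r,c,0]<130 and g[r,c,1]>110) else ('#' if g[r,c,2]>215 else ('+' if g[r,c,2]>130 else '.')) for c in range(170,460,4)))
E
```

```text
time: 10.02
position: [0.5271, -0.2582, 0.0719]
tcp_rot: [-0.001, 0.998, 0.067, -0.017]
ft_force: [-36.3, -6.2, 24.2]
gripper_width: 0.0176
finger_force: 60.0
++bbbbb........b.++.....+bb+.bbb++...bbbbbbbbbbbbbbbbb+..++++.bbbbbbbbbbb
++bbbbb........b.++...++++.++.+++...+.bbbbbbbbbbbbbbb.+..++++.bbbbbbbbbbb
++bbbbb.........++++..++++.++.+++..+#.bb+++++++.bbbbb.+..+++..bbbbbbbbbbb
++bbbbbb.........++++..+#+.+++#+..++#...++###+++.++++.+..+++..bbbbbbbbbbb
++bbbbbb...........++..+++.+#++..++#+.+.........+###+.+..++...bbbbbbbbbbb
++bbbbbb...........+++...+.+++...++++.++........+###+++.....+.bbbbbbbbbbb
+++bbbbb............+++....+++...++++.++........+###+++.+++++.bbbbbbbbbbb
+++bbbbb........b..++++++.+#++...+.++###........######+++..++.bbbbbbbbbbb
+++bbbbb........b..++++######++#########........###.+++....++.bbbbbbbbbbb
+++bbbbb...........++++#################........##+.++++...++.bbbbbbbbbbb
+++bbbbb...........++++#################.......+##+.+##+...#+.bbbbbbbbbbb
+++bbbbb...........+++++############++...+++..+###..++##+..#+.bbbbbbbbb.b
+++bbbbbb..........+++++############++.+++++..+###...
[... 1022 characters left out ...]
#########+++++++++++....bb.....bbb
++++++bbbb...........+++###++++++++++++#####+++++++++++++++....bb..b..bbb
++++++bbbbb..........+++###++++++++++++#+##++++++++++++++++....bb....bb.b
++++++bbbbb..........+++##+++++++++++++++++++++++++++++++++....bb..b..bbb
++++++bbbbb..........++++##+++++++++++++++++++++++++++++++.....bb..bbbbbb
++++++bbbbb..........++++##+++++++++++++++++++++++++++++++.....bb..bbbbbb
+++++++bbbb...........++++#++++++++++++++..+++++++++++++++.....bb..bbbbbb
+++++++bbbb...........+++++++++++++..........+++++++++++++.....bbbbbbbbbb
+++++++bbbb..............................++++..................bbbbbbbbbb
+++++++bbbbb..................................................bbbbbbbbbbb
```

```bash
python3 -m crank '[[-7,-1,3,0],[-4,-0.5,8,0],[0,0,13,0],[4,0.5,19,0],[8,1,24,0],[8,1,24,0]]'; python3 -m crank '[[8,1,24,0],[6,0.8,18,0],[4,0.5,12,0],[1,0.1,6,0],[-2,-0.3,0,0],[-2,-0.3,0,0]]' 0 60 >/dev/null 2>&1 & sleep 0; wait; python3 - <<'E'
from h import *
print(robot.observe()['ft_force'],robot.observe()['position'],robot.observe()['time'])
E
```

```text
time: 10.88
position: [0.5515, -0.2549, 0.0974]
tcp_rot: [0.0, 0.998, 0.066, 0.001]
ft_force: [-0.1, -0.6, -3.9]
gripper_width: 0.0173
finger_force: 60.0
[-0.93823742 -0.37976521 -3.4014388 ] [ 0.54730048 -0.25483035  0.09565605] 11.625
```

```bash
python3 - <<'E'
from h import *
f=[];q=[]
for i in range(8):
    im=robot.capture('wrist'); o=robot.observe(); f.append(o['ft_force']); q.append(o['wrist_torque'])
print(np.mean(f,0),np.std(f,0),np.mean(q,0))
cv2.imwrite('pics/w9.png',im[...,::-1]); save('side','s9')
g=cv2.cvtColor(im,cv2.COLOR_RGB2HSV)
for r in range(0,180,5):
    print(''.join('b' if (100<g[r,c,0]<130 and g[r,c,1]>110) else ('#' if g[r,c,2]>215 else ('+' if g[r,c,2]>130 else '.')) for c in range(170,460,4)))
E
```

```text
[ 0.06555553  0.38108028 -3.80089081] [0.56118081 0.51023692 0.38996323] [-0.00938787  0.29351502  0.00586257]
++++++++++bb...b.bbbbbbbbbbbbbbbbbbbbbbbbbbbbbbbbbbbbbbbbbbbbbbbbbbbbbbbb
++++++++++bb......bbbbbbbbbbbbbbbbbbbbbbbbbbbbbbbbbbbbbbbbbbbbbbbbbbbbbbb
++++++++bbbb....bbbbbbbbbbbbbbbbbbbbbbbbbbbbbbbbbbbbbbbbbbbbbbbbbbbbbbbbb
++++++++bbbb....bbbbbbbbbbbbbbbbbbbbbbbbbbbbbbbbbbbbbbbbbbbbbbbbbbbbbbbbb
++++++++bbbb....bbb.bbbbbbbbbbbbbbbbbbbbbbb.bbbbbbbbbb.....bbbbbbbbbbbbbb
++++++++bbbb.....b++.+++.....++....+++..+++##++.+++++.......bbbbbbbbbbbbb
++++++++bbbb.....b+++++....+.++.++++++.++++.+++.+###+........bbbbbbbbbbbb
++++++++bbbb.....b+++#+...+#.++.+#+++...++++++++###++........bbbbbbbbbbbb
++++++++bbbb......++++...+++.+++++++...+++++++++###++........bbbbbbbbbbbb
++++++++bbbbb......++...++++.++++++.....++++++++###..+.....+.bbbbbbbbbbbb
++++++++bbbbb......++..++++..++++++.....++++++++###....+.++..bbbbbbbbbbbb
++++++++bbbbb.......+...++###++.....+##+.+..++++##...++..+#..bbbbbbbbbbbb
+++++++++bbbb.......+###################.......+#......++++..bbbbbbbbbbbb
++++++++.bbbb.......+######
[... 974 characters left out ...]
###########++++++++............bbb
++++++++++bbbb.......+++#####+++++++++###########+++++++++...........bbbb
++++++++++bbbb.......+++###+++++++++++#######+++++++++++++...........bbbb
++++++++++bbbbb......+++##+++++++++++++######+++++++++++++...........bbbb
++++++++++.bbbb......+++###+++++++++++++++++++++++++++++++...........bbbb
+++++++++++bbbb.......+++##+++++++++++++++++++++++++++++++...........bbbb
+++++++++++bbbb.......++.##+++++++++++++++++++++++++++++++...........bbbb
+++++++++++bbbb.......++++++++++++++++++++++++++++++++++.+...........bbbb
+++++++++++bbbb.......+++..++++++++.........++++++++++++++...........bbbb
+++++++++++bbbb..........................+++........................bbbb.
```

```bash
python3 -m crank '[[-2,-0.3,-5,0],[-4,-0.6,-10,0],[-6,-0.8,-15,0],[-8,-1,-20,0],[-10,-1.3,-24,0],[-10,-1.3,-24,0]]'; python3 - <<'E'
from h import *
im=save('wrist','w10')
g=cv2.cvtColor(im,cv2.COLOR_RGB2HSV)
for r in range(0,120,5):
    print(''.join('b' if (100<g[r,c,0]<130 and g[r,c,1]>110) else ('#' if g[r,c,2]>215 else ('+' if g[r,c,2]>130 else '.')) for c in range(170,460,4)))
E
```

```text
time: 12.82
position: [0.5375, -0.2574, 0.0739]
tcp_rot: [0.001, 0.998, 0.066, -0.001]
ft_force: [-6.6, -0.5, 4.9]
gripper_width: 0.0175
finger_force: 60.0
+++bbbbb...bbbbbbbbbbbbbbbbbbbbbbbbbbbbbbbbbbbbbbbbbbbbbbbbbbbbbbbbbbbbbb
+++bbbbb......bbbbbbbbbbbbbbbbbbbbbbbbbbb.+##+.bbbbbbbb+.....bbbbbbbbbbbb
+++bbbbb......bb++.+....++.+++...++.....+++##+++.#####+.......bbbbbbbbbbb
+++bbbbb.......b++.++..+++..++..+++..+..++++++++.###+.........bbbbbbbbbbb
+++bbbbb.......b++++..+##...++.+#+..+#..++###++.+###++........bbbbbbbbbbb
+++bbbbb.......b++++.++#+...++.#+...+#..+++++...+###++.........bbbbbbbbbb
+++bbbbb.........++..+++..+.+++#+..+++.+.++++...+##++..........bbbbbbbbbb
+++bbbbb.........++.+++...+.++++...+++.+..+.....+###........+..bbbbbbbbbb
++++bbbbb........++.+....++.+++....+++.+........+####+++++++#..bbbbbbbbbb
++++bbbbb...........+++++###++.+.#+++##+........##+...+.+##+#..bbbbbbbbbb
++++bbbbb.........++#################+##........##....+++..++..bbbbbbbbbb
++++bbbbb.........+++##############++..+++..######.+..++++.++..bbbbbbbbbb
++++bbbbb.........+++#############+++.++++....####.#++.++#.++..bbbbbbbbbb
++++bbbbb.........+++#############.++.++++....+##+.++++..++#+..bbbbbbbbbb
++++bbbbb.........+++#############+++.+##+...++##...++++..++...bbbbbbbbbb
++++bbbbb..........++#############+++..+#+...++##+....+++.++...bbbbb....b
+++++bbbb..........+++############+++..++++..+#########+++++...bbbb......
++++.bbbbb.........+++############+++....+++.+############+#....b........
+++++bbbbb.........+++####################################+#....b.......b
+++++bbbbb.........+++######################################...bb......b.
+++++bbbbb.........+++#####################################+...bb........
+++++bbbbb..........++#####################################+...bb........
+++++bbbbb..........+++####################################+...bb........
+++++bbbbb..........+++##################################+#....bb......b.
```

```bash
python3 - <<'E'
from h import *
s=save('side','s10'); im=cv2.imread('pics/w10.png')
a=cv2.resize(im[0:200,200:440],(400,333),interpolation=cv2.INTER_CUBIC)
b=cv2.resize(s[190:300,310:440,::-1],(394,333),interpolation=cv2.INTER_CUBIC)
cv2.imwrite('pics/v10.png',np.hstack([a,b]))
E
```

```text
(no output)
```

View pics/v10.png

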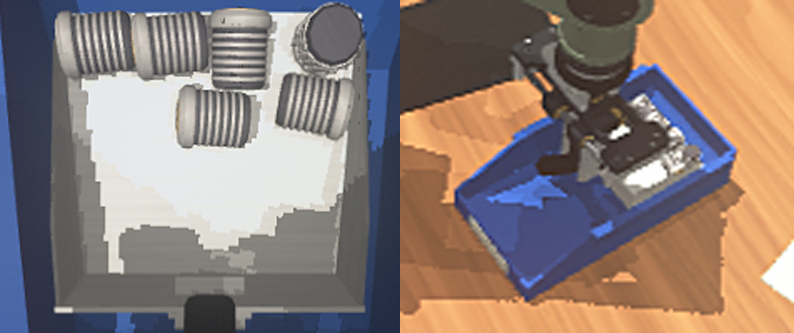

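The picture shows all six locks on the scoop but lying along its front edge (crop rows 15–140). The handle has slid about 15 mm through the grip. I'll press the lip on the slope to tilt the nose up so they run back.

```bash
python3 -m crank '[[5,0.7,5,0],[10,1.4,10,0],[8,1,4,0],[6,0.8,-1,0],[4.5,0.6,-6,0],[3.5,0.5,-11,0],[3.5,0.5,-11,0],[3.5,0.5,-11,0]]'; cat > asc.py <<'E'
from h import *
import sys
im=save('wrist',sys.argv[1]); a,b,n=map(int,sys.argv[2:5])
g=cv2.cvtColor(im,cv2.COLOR_RGB2HSV)
for r in range(a,b,n):
    print(''.join('b' if (100<g[r,c,0]<130 and g[r,c,1]>110) else ('#' if g[r,c,2]>215 else ('+' if g[r,c,2]>130 else '.')) for c in range(180,450,4)))
E
python3 asc.py w11 0 200 6
```

```text
time: 13.92
position: [0.5407, -0.2566, 0.0628]
tcp_rot: [0.0, 0.998, 0.066, -0.001]
ft_force: [-6.9, 0.8, 4.8]
gripper_width: 0.0175
finger_force: 60.0
bbb.........+++######################+++++++++########+++..###bbbbbb
bbb.........+++.+..+#####+++.#######+++++++++++#####++........bbbbbb
bbbb........+++..++.++..+++++..++..+#+++++++++.+###++..........bbbbb
bbbb........+#++.++..++.+++.#+.++..+.++++++++++###+++..........bbbbb
bbbb........++++.+#+.+#.+++.+#..++...+++#++++++###++#..........bbbbb
bbbb........++.+..++..#.+++.+#+.+#+...++#++++++###++...........bbbbb
bbbb........++.+..++..+.+++..+++.++...++###++++####++..........bbbbb
bbbb..............++.....+....++..+....+##+++.+#######+++++#...bbbbb
bbbb..........++########+#######...+...++##++.############++..bbb.bb
bbbb..........++########################+++##############++....bbbbb
bbbbb.........+++#########################################+...bbb.bb
bbbbb.........+++##########################################...bbbbbb
bbbbb..........++########################################++...bbb.b.
bbbbb..........+++################################
[... 698 characters left out ...]
....b...b.
++bbbbb..............+#...........++++++++..............+.....b..bbb
++bbbbb..............+............++###+++....................b..bbb
++bbbbb..............+..................++++.................bbbbbbb
++bbbbb..............................++......................bbbbbbb
++bbbbb..................................+...................bbbbbbb
+++bbbb.................................++...................bbbbbbb
+++bbbbb.....................................................bbbbbbb
+++bbbbb.....##..........................++++++++............bbbbbbb
+++bbbbb........bbbbbbbbbbbbbbb..........+bbbbbbbbbbbbbbbbbbbbbbbbbb
+++bbbbb......bbbbbbbbbbbbbbbbbbb........bbbbbbbbbbbbbbbbbbbbbbbbbbb
```

Tilting works: two locks rolled to the back wall. A bit more tilt, then lift.

```bash
python3 -m crank '[[4,0.5,4,0],[7,1,7,0],[6,0.8,2,0],[5,0.7,-3,0],[3,0.4,-9,0],[3,0.4,-9,0],[3,0.4,-9,0]]'; python3 asc.py w12 0 200 6
```

```text
time: 14.85
position: [0.5453, -0.2572, 0.0564]
tcp_rot: [0.001, 0.998, 0.066, 0.001]
ft_force: [-7.4, 0.4, 13.1]
gripper_width: 0.0172
finger_force: 60.0
b..........####################################################..bbb
b..........+###################################################..bbb
b..........++#################################################...bbb
bb.........++################################################+...bbb
bb.........++#################################################...bbb
bb..........+###############################################+#...bb.
bb..........++###############################################+...bb.
bb..........+++#############################################+...+b..
bb..........+++##############################################...+b..
bb...........++############################################+#...b...
bbb..........+++###########################################++...b...
bbb..........+++##########################################++....b...
bbb..........+++##########################################+#....b..b
bbb...........++################################
[... 700 characters left out ...]
.....bbbbb
bbbbb..................++++...+++.+#++....+#...................bbbbb
bbbbb............+++...+.......++.+++++....+...................bbbbb
bbbbb............+..............+.++.+........................bbbbbb
bbbbb..........................+#+++##++++....................bbbbbb
bbbbb............+.............+++++++++++....................bbbbbb
+bbbbb.....b..................................................bbbbbb
+bbbbb........+..............................................bbbbbbb
+bbbbb.....b.+..............................++.+++...........bbbbbbb
+bbbbb....b.bbbbbbbbbbbbbbbbbbb++........+bbbbbbbbbbbbbbbbbbbbbbbbbb
+bbbbb.....bbbbbbbbbbbbbbbbbbbbbb........bbbbbbbbbbbbbbbbbbbbbbbbbbb
```

All six are against the back wall. Lift clear and weigh.

```bash
python3 -m crank '[[-2,-0.3,6,0],[-4,-0.5,16,0],[-5,-0.7,30,0],[-5,-0.7,50,0],[-5,-0.7,75,0],[-5,-0.7,100,0],[-5,-0.7,125,0],[-5,-0.7,135,0],[-5,-0.7,135,0],[-5,-0.7,135,0]]'; python3 asc.py w13 0 190 7; python3 - <<'E'
from h import *
f=[]
for i in range(8):
    im=robot.capture('side'); o=robot.observe(); f.append(o['ft_force'])
print(np.mean(f,0)); 
for n in('top','side'): save(n,n[0]+'13')
E
```

```text
time: 16.15
position: [0.539, -0.2558, 0.1867]
tcp_rot: [-0.001, 0.998, 0.066, -0.001]
ft_force: [-0.0, 0.4, -4.1]
gripper_width: 0.0176
finger_force: 60.0
+++++++++..+##################################################+.++++
+++++++++..#+################################################+..++++
+++++++++..++################################################+..++++
+++++++++...+###############################################+#..++++
++++++++++..++###############################################+..++++
++++++++++..++##############################################++..++++
++++++++++...++##############################################...++++
++++++++++...++############################################++...++++
++++++++++...+++##########################################++#...++++
++++++++++...+++############################################....++..
++++++++++....++##########################################++........
++++++++++....+++########################################++#........
++++++++++....#..###################################++++++++........
++++++++++....+..++###################++++++.++
[... 325 characters left out ...]
.#+++#++++..+.++...#+.+.++...............
+++++++++++.....++++++..++.....+..+++...+..+.+##.+++++..............
+++++++++++.....+......+++....+++.+++.....++.+......................
+++++++++++......++++..+++....+++.++++....++........................
++++++++++++.....+.............++.++++++............................
++++++++++++.....+...............+............................++++++
++++++++++++...................+++++++++++....................++++++
++++++++++++.................................................+++++++
+++++++++++++.+..............................................+++++++
+++++++++++++++++++++.......++...........++.................+++++++.
[ 0.20865939  0.1120541  -3.75216576]
```

```bash
python3 -m crank '[[-2,10,3,0],[-6,30,6,0],[-14,60,8,0],[-22,95,8,0],[-30,130,8,0],[-38,165,8,0],[-46,200,8,-1],[-54,235,8,-1],[-61,265,8,-1],[-66,290,8,-2],[-69,303,8,-2],[-70,306,8,-2]]'; python3 -m crank '[[-2,10,0,0],[-6,30,0,0],[-12,60,0,0],[-20,95,0,0],[-27,130,0,0],[-33,160,0,0],[-38,183,0,0],[-41,196,0,0],[-41,200,0,0],[-41,200,0,0]]'; python3 - <<'E'
from h import *
T=tool(); np.save('T14.npy',T); print(T.round(4).tolist()); save('wrist','w14'); save('top','t14'); save('side','s14')
im=cv2.imread('pics/w14.png'); g=cv2.cvtColor(im,cv2.COLOR_BGR2HSV)
for r in range(0,340,9):
    print(''.join('o' if (g[r,c,0]<20 and g[r,c,1]>90) else ('#' if g[r,c,2]>215 else ('+' if g[r,c,2]>110 else '.')) for c in range(60,600,6)))
E
```

```text
time: 18.2
position: [0.4693, 0.0506, 0.1962]
tcp_rot: [0.0, 0.999, 0.049, 0.0]
ft_force: [-0.5, -0.5, -3.4]
gripper_width: 0.0175
finger_force: 60.0
time: 19.45
position: [0.4291, 0.2492, 0.1959]
tcp_rot: [0.0, 0.999, 0.048, 0.0]
ft_force: [-0.7, 0.0, -4.5]
gripper_width: 0.0175
finger_force: 60.0
[[0.9954, 0.0963, 0.0001, 0.4291], [0.0963, -0.9954, -0.0004, 0.2492], [0.0, 0.0004, -1.0, 0.1959], [0.0, 0.0, 0.0, 1.0]]
ooooooooooooooooooooo+.++#++##################################+#+.+oooooooooooo......ooooo
ooooooooooooooooooooo+.++#+++################################++#++.oooooooooooo...........
ooooooooooooooooooooo+.++#+++################################++#+++ooooooooooo............
ooooooooooooooooooooo#..+#+++################################++#+++ooooooooooo............
oooooooooooooooooooooo..+#++#+##############################+++#++#oooooooooo.............
oooooooooooooooooooooo..+##.++###############################++++++oooooooooo.............
oooooooooooooooooooooo..+++..+###############################+++++ooooooooooo.............
oooooooooooooooooooooo..+##..++##########
[... 2079 characters left out ...]
oooooooooo................ooooooooooooooooooooooooooooooooooooo
+..ooooooooooooooooooooooooooooooooo+..........o.....ooooooooooooooooooooooooooooooooo...+
....oooooooooooooooooooooooo...................o................oooooooooooooooooooooo....
....ooooooooooooooooooooooo....................o.................oooooooooooooooooooo.....
.....oooooooooooooooooooooo..............o.....o................o.ooooooooooooooooooo.....
.....oooooooooooooooooo...............o..o.....o...o...............ooooooooooooooooo......
...................................................o......................................
.....................................o.............o......................................
```

```bash
python3 -m crank '[[4,0.4,-8,0],[8,0.8,-20,0],[8,0.8,-34,0],[8,0.8,-48,0],[8,0.8,-57,0],[8,0.8,-62,0],[8,0.8,-64,0],[8,0.8,-64,0],[8,0.8,-64,0]]'; python3 -m crank '[[0,0,-2,0],[0,0,-4,0],[0,0,-6,0],[0,0,-6,0]]'
```

```text
time: 20.72
position: [0.4372, 0.2506, 0.1325]
tcp_rot: [-0.0, 0.999, 0.048, 0.001]
ft_force: [-0.1, -0.1, -5.0]
gripper_width: 0.0179
finger_force: 60.0
time: 21.22
position: [0.4368, 0.2505, 0.1259]
tcp_rot: [0.0, 0.999, 0.048, 0.0]
ft_force: [-0.3, -0.2, -2.9]
gripper_width: 0.0171
finger_force: 60.0
```

```bash
python3 -m crank '[[0,0,0,0],[0,0,0,0],[0,0,0,0]]' 0 25; python3 -m crank '[[0,0,0,0],[0,0,0,0],[0,0,0,0]]' 0 14;  python3 asc.py w15 0 190 9
```

```text
time: 21.6
position: [0.4368, 0.2504, 0.1259]
tcp_rot: [0.0, 0.999, 0.048, -0.0]
ft_force: [-0.2, -0.7, -3.7]
gripper_width: 0.0175
finger_force: 25.0
time: 21.98
position: [0.4371, 0.2505, 0.1262]
tcp_rot: [-0.0, 0.999, 0.048, 0.0]
ft_force: [0.0, -0.9, -2.0]
gripper_width: 0.0174
finger_force: 14.0
##########.###################################################+.####
#########+.++#################################################..+###
#########+..++################################################..+###
#########+..#+################################################+.####
##########..+++#############################################+.+.####
##########...#++###########################################+#+..####
##########...+++###########################################+#++.####
##++++++++...+++############################################....####
++++++++++.....+.#########################################++....####
++++++++++....+++.###################################++###+#....####
+++++++++++.....++#######################+++++####++++++++++...+####
+++++++++++.....++######################+++++++++++.+..........+++++
.++++++++++....+++++####################..+++++++..............+++++
.++++++++++....+++...+#++##############++.+.+++++#+............+++++
.+++++++++#.........+....++.##########+.+++.+++#++.+...........+++++
.++++++++++.....++++++..++...+++...++....++......++++++........+++++
..+++++++++.......++...+++...++++.+++...++++...................+++++
..++++++++++.....+.............++.++++.....+..................++++++
..++++++++++......................++++........................++++++
..++++++++++....................++++++++++....................++++++
+..++++++++++..+.............................................+++++++
+..++++++++++++++++++++..................+++++++++.....+...+.+++++++
```

```bash
python3 -m crank '[[0,0,0,0],[0,0,0,0],[0,0,0,0]]' 0 9;  python3 -m crank '[[0,0,2,0],[0,0,4,0],[0,0,6,0],[0,0,8,0],[0,0,8,0]]';python3 asc.py w16 0 190 9
```

```text
time: 22.4
position: [0.437, 0.2505, 0.1261]
tcp_rot: [-0.0, 0.999, 0.048, 0.0]
ft_force: [1.0, 0.7, -0.1]
gripper_width: 0.0179
finger_force: 9.0
time: 23.02
position: [0.4369, 0.2505, 0.1343]
tcp_rot: [-0.0, 0.999, 0.048, 0.0]
ft_force: [0.1, -0.4, 0.3]
gripper_width: 0.018
finger_force: 9.0
#############################################################+++++++
############################################################+#####++
#############++############################################++#######
#############..+###########################################..#++++++
#+###########..############################################..+##++++
+############..############################################..###++++
#########++++..#+##########################################..+++++++
##+++++++++++..++#########################################...#######
.++++++++++++...++########################################...+######
.+++++++++++#....+######################################++...#####++
.++++++++++++...#++#####################################+#...+###+++
.++++++++++++...#++##############################++++++......+++++++
..+++++++++++...++++####################.++.+....++..........+++++++
..+++++++++++....+++####################+.++++++++...........+++++++
..+++++++++++.....+++##################.+.++...+#.+..........+++++++
+.+++++++++++.....++++....+++.....##+#+.+.++............+....+++++++
+..++++++++++....+++++.............++.....++...+.............+++++++
+..++++++++++.....+...............+++........................+++++++
...++++++++++......+...................................+.....+++++++
.+..++++++++++.........................+++...................+++++++
....++++++++++..............................................++++++++
.+..++++++++++##.........................++++++++...........++++++++
```

```bash
python3 -m crank '[[0,0,3,0],[0,0,6,0],[0,0,9,0],[0,0,12,0],[0,0,15,0],[0,0,18,0],[0,0,21,0],[0,0,24,0],[0,0,27,0],[0,0,30,0],[0,0,30,0]]';python3 asc.py w17 0 260 9
```

```text
time: 24.45
position: [0.437, 0.2506, 0.1643]
tcp_rot: [-0.0, 0.999, 0.048, 0.0]
ft_force: [-1.2, 0.2, -2.7]
gripper_width: 0.0177
finger_force: 9.0
.++#################################################################
.+++################################################################
.#++################################################################
.+++################################################################
..++################################################################
..#++###############################################################
..#++####+##########################################################
..++.###############################################################
..+++############..+###################################++###########
....+############..++##################################+.###########
.....++#+########..++##################################++##+++++#++.
.....+###########..#+##################################+.+++++++++++
...+..##########+..++##################################..++++++++++.
......##########...+++###########################+++++
[... 349 characters left out ...]
.+++++++.+
++.....#+++++++.....++......+++.............+++.......+....+++++++..
++...+.########.....+++................++++.+++......++....+++++++..
+++.....#+####+....#..++++.+++.............+.........++....+++++....
+++............++++++++++++++++++........++++++++++++++++...........
++++++++............................................................
+++++++++...+++++++++++++++++++++...............++++.####.+##+.....+
+++++++++...+++++++++++++++++++++...............+++..+++..++++....++
++++++++++.....................................####.####.####.....++
++++++++++......#++..++++......................###+.###+.###..+++++.
####+##++++...................................................++++++
```

```bash
python3 -m crank '[[0,0,3,0],[0,0,6,0],[0,0,9,0],[0,0,12,0],[0,0,15,0],[0,0,18,0],[0,0,21,0],[0,0,24,0],[0,0,24,0],[0,0,24,0]]';python3 asc.py w18 0 230 9
```

```text
time: 25.75
position: [0.4368, 0.2505, 0.1879]
tcp_rot: [0.0, 0.999, 0.048, 0.0]
ft_force: [0.7, 0.2, -0.6]
gripper_width: 0.0179
finger_force: 9.0
#...#+####################################++++#####################+
+...++###################################+.#++#++##...#############+
#...++#######################+++++######.#.#.+...+.+....###########+
#+..+++######################......+++#..#.#..+#++.+....##########+#
##...++#############+###++.++++#++.++#......+++++++++++###########++
+#...++##############.##++..+####+++#.+++...+++++++++#############+#
##...#+###############+...+++......+..++++....+.++++##############+.
++...+++##############.....+############+.+.....++################+.
+++..#++#####################################..+##################+.
+++....+##########.++#################################++#########+#.
+++....+##########.++#################################+.+#++++++++..
+++....+##########.+++################################+++++++++++...
++++..#+.########+.+++################################+.+++++++++...
++++..++.########..+++############################++++...++++++++...
++++.....########..+++######++++++++++##########++++++...+++++++++..
++++....+#######+..++++####+++++++++++#####+++++++++++...+++++++.+..
++++.....#######+..++++####+++++++++++++++++++++++++++...+++++++....
+++++..#+.######...#+++####+++++++++++++++++++++++++++....++++++....
++++#..+..######...++++####+++++++++++++++++++++++++++....+++++.+...
+++++.....######...+++++##++++++++++++++++++++++++++++....+++++++..+
#++++...+.######...#++++++++++++++++++++++++++++++++++....+++++.+..+
##++++.............+.+++++++++++++++++++++++++++++++++.............+
++++++++++.....++++++++++++++++++........++++++++...++...........+.+
+++++++++++...++++++++++++++++++...............###+.###..###....++++
+++++++++++...+++++++++++++++++++..............+++..+++..+++....++++
++++++++++++..................................+###.####.###..+++++++
```

Locks have slid off into the pan; scoop floor is clear. Firm the grip and lift straight up slowly.

```bash
python3 -m crank '[[0,0,0,0],[0,0,0,0],[-6,-0.6,0,0],[-12,-1.2,2,0],[-16,-1.6,8,0],[-16,-1.6,20,0],[-16,-1.6,40,0],[-16,-1.6,60,0],[-16,-1.6,80,0],[-16,-1.6,90,0],[-16,-1.6,90,0]]' 0 60; python3 asc.py w19 0 240 9; python3 - <<'E'
from h import *
f=[]
for i in range(6):
    robot.capture('side'); f.append(robot.observe()['ft_force'])
print(np.mean(f,0)); t=save('top','t19'); s=save('side','s19')
g=cv2.cvtColor(t,cv2.COLOR_RGB2HSV)
for r in range(155,225,2):
    print(''.join('#' if g[r,c,2]>150 and g[r,c,1]<60 else ('o' if g[r,c,1]>110 else ('+' if g[r,c,2]>95 else '.')) for c in range(212,292,1)))
E
```

```text
time: 27.18
position: [0.4214, 0.2491, 0.2792]
tcp_rot: [-0.0, 0.999, 0.048, 0.001]
ft_force: [-0.8, 1.1, -1.2]
gripper_width: 0.0176
finger_force: 60.0
#######++++.++###############################################.#+++++
++++++++##+.#+###########################++################+#.######
#+++++++++#.++##########################++#++++.+.##########+.+#####
###########.++################+###+++##.#+.+.+.+++.########++.++++++
###########.++##############+++++..++#+.+.+##++++++#########..++++++
+++++++++++..+###########+++#+++++.+#+#.+++#+++############+.+++++#+
+++++++++++...+###########.##++#######.+++++++.++###########.+######
++++++++++++.++####################+#####+.++..#############.#######
++++++++++++.#+########################################+++##.#++++++
+++++++++++#.++###.++#################################++++++..++++++
++++++++++++.++###.++#################################+.+++..++++...
++++++++++++..+###.++#################################+++++..++++++.
++++++++++++....#+.++#################################+.++...+++++++
++++++++++++..++#..+++############################
[... 3088 characters left out ...]
.....+++.+++................+++++++++++....ooooooooo
....+######+......................+++.+++................++++++++++....ooooooooo
.....+#####+.........o............++++.+++..............+++++++++++....ooooooooo
.....o..+....+.....................+++.++++........+.+..................oooooooo
.......++..++.........+##+.........++++.+++......................+++++..oooooooo
.ooooooo+++++++...++++..............++++.+++......++++++++........+++++.oooooooo
..oooooo++++.++...+++++++.......++++++++.++++...+....................+++oooooooo
...oooooo+++++++++++++++++............+++.++++.......+++..+##++####+.+++.ooooooo
...oooooo++++++++.................++++++++.+++......####++###+.####+.+++.ooooooo
```

```bash
python3 -m crank '[[4,-20,0,0],[12,-60,0,-2],[22,-105,0,-4],[32,-150,0,-6],[42,-195,-20,-8],[52,-235,-60,-8],[58,-252,-90,-8],[60,-259,-110,-8],[60,-259,-125,-8],[60,-259,-140,-8],[60,-259,-140,-8],[60,-259,-140,-8]]'; python3 - <<'E'
from h import *
f=[]
for i in range(6):
    robot.capture('top'); f.append(robot.observe()['ft_force'])
print(np.mean(f,0)); t=save('top','t20'); s=save('side','s20'); T=tool(); np.save('T20.npy',T); save('wrist','w20')
g=cv2.cvtColor(t,cv2.COLOR_RGB2GRAY)
c=g[160:220,212:284]
for r in range(163,216,1):
    print(''.join('#' if v>195 else ('+' if v>150 else '.') for v in g[r,214:286]))
E
python3 asc.py w20b 0 200 9
```

```text
time: 29.12
position: [0.4814, -0.0098, 0.1386]
tcp_rot: [0.0, 1.0, -0.021, 0.001]
ft_force: [0.5, -0.9, -1.8]
gripper_width: 0.0173
finger_force: 60.0
[ 0.02421157 -0.1191377  -1.38545681]
.....................................................++++++.............
............................................++++++++++++++++............
...................................+++++++++++++++++++++++++............
..........................+++++++++++++++++++++++++++++++++++...........
...................++++++++++++++++++++++++++++++++++++++++++...........
........++++++++++++++++##+++++++++++++++++++++++++++++++++++...........
.......++++++++++++++++++++++++++++++++++++++++++++++++++++++...........
.......+#++++++++++++++++++++++++++++++++++++++++++++++++++++...........
.......++++++++++++++++++++++++++++++++++++++++++++++++++++++...........
.......++++++++++++++++++++++++++++++++++++++++++++++++++++++...........
.......++++++++++++++++++++++++++++++++++++++++++++++++++++++...........
.......+++++++++++++++++++++++++++++++.++++++++++++++++++++++...........
.......+++++++++++++++++++++++++++
[... 3845 characters left out ...]
++++++++++
+++++++++++++++....+++####++++++++++########++++++++++...+++++++++++
+++++++++++++++....++++###++++++++++++####++++++++++++...+++++++++++
+++++++++++++++....++++###++++++++++++++++++++++++++++...+++++++++++
+++++++++++++++....++++###++++++++++++++++++++++++++++....++++++++++
+++++++++++++++....#+++###++++++++++++++++++++++++++++....++++++++++
++++++++++++++++...#+++##+++++++++++++++++++++++++++++....++++++++++
++++++++++++++++...++++#++++++++++++++++++++++++++++++....++++++++++
.+++++++++++++++...#++++++++++++++++++++++++++++++++++....++++++##++
+++++######+++++...#++++++++++++++++++++++++++++++++++........++++++
++########+++++++++++###+++++++++........+++++++++++++.++.+.....++++
```

Scoop is empty (1.4 N, bare floor), pitched about −18°. Lower its lip to the mat, then loosen the grip and lower it flat.

```bash
python3 -m crank '[[-5,0,-10,0],[-10,0,-20,0],[-12,0,-30,0],[-12,0,-36,0],[-12,0,-36,0]]'; python3 -m crank '[[0,0,0,0],[-2,0,-3,0],[-4,0,-7,0],[-7,0,-11,0],[-10,0,-15,0],[-13,0,-19,0],[-16,0,-23,0],[-19,0,-27,0],[-21,0,-31,0],[-23,0,-35,0],[-24,0,-38,0],[-24,0,-38,0]]' 0 10; python3 asc.py w21 0 200 9;  python3 asc.py w21 0 50 4
```

```text
time: 30.25
position: [0.4698, -0.0103, 0.1024]
tcp_rot: [0.0, 1.0, -0.021, 0.001]
ft_force: [0.1, 0.5, 2.4]
gripper_width: 0.0176
finger_force: 60.0
time: 31.75
position: [0.4445, -0.0102, 0.0643]
tcp_rot: [0.0, 1.0, -0.021, -0.0]
ft_force: [-1.1, 0.2, 2.8]
gripper_width: 0.0179
finger_force: 10.0
+++++............................................................+++
+++++........################################################....+++
+++++.........##############################################.....+++
++++++........##############################################.....+++
++++++........#+###########################################+.....+++
++++++........++##########################################......++++
++++++.........+#########################################+......++++
++++++.........++#######################################+++.........
++++++.........#+######################################++++.........
++++++.........+++####################################++............
++++++..........++###################################+++............
++++++...........++######################
[... 983 characters left out ...]
###....+++
+++++........################################################....+++
+++++........################################################....+++
+++++.........##############################################.....+++
++++++........##############################################.....+++
++++++........#+############################################.....+++
++++++........#+##########################################++.....+++
++++++........#+###########################################+.....+++
+++++#........++###########################################........+
+++++#........++##########################################......++++
++++++........++#########################################+......++++
```

```bash
python3 -m crank '[[0,0,0,0],[0,0,0,0],[0,0,0,0],[0,0,0,0],[0,0,0,0],[0,0,0,0]]' 60; python3 -m crank '[[0,0,10,0],[0,0,40,0],[0,0,90,0],[-10,0,140,0],[-10,0,190,0],[-10,0,240,0],[-10,0,280,0],[-10,0,300,0],[-10,0,300,0],[-10,0,300,0]]'; python3 - <<'E'
from h import *
T=tool(); np.save('T22.npy',T); print(T[:3,3]); im=save('wrist','w22'); save('side','s22'); save('top','t22')
g=cv2.cvtColor(im,cv2.COLOR_RGB2HSV)
# bright scoop blob in centre
m=((g[...,2]>150)&(g[...,1]<60)).astype(np.uint8); m[:,:240]=0; m[:,430:]=0; m[230:]=0
n,l,st,ce=cv2.connectedComponentsWithStats(m)
for i in range(1,n):
    if st[i,4]>300: print(st[i],ce[i])
for r in range(20,190,4):
    print(''.join('o' if (g[r,c,0]<25 and g[r,c,1]>90) else ('b' if (100<g[r,c,0]<130 and g[r,c,1]>110) else('#' if g[r,c,2]>200 else ('+' if g[r,c,2]>110 else '.'))) for c in range(230,430,2)))
E
```

```text
time: 32.6
position: [0.4448, -0.0101, 0.064]
tcp_rot: [-0.0, 1.0, -0.021, 0.0]
ft_force: [-0.2, 1.7, -0.2]
gripper_width: 0.0597
finger_force: 0.0
time: 33.85
position: [0.4342, -0.01, 0.363]
tcp_rot: [-0.0, 1.0, -0.021, -0.001]
ft_force: [0.4, 0.1, -0.6]
gripper_width: 0.06
finger_force: 0.0
[ 0.43416717 -0.00996893  0.36298481]
[ 284   79   85   68 4549] [325.87030117 111.14596615]
oooooooooooooooooooooo...................................................ooooooooooooooooooooooooooo
oooooooooooooooooooooo...................................................ooooooooooooooooooooooooooo
oooooooooooooooooooooo..................................................oooooooooooooooooooooooooooo
oooooooooooooooooooooo..................................................oooooooooooooooooooooooooooo
oooooooooooooooooooooo..................................................oooooooooooooooooooooooooooo
oooooooooooooooooooooo..................................................oooooooooooooooooooooooooooo
oooooooooooooooooooooo..................................................oooooooooooooooooooooooooooo
ooooo
[... 2930 characters left out ...]
ooooooooooooooooo.............................................oooooooooooooooooooooooooooooooo
...oooooooooooooooooooo.............................................oooooooooooooooooooooooooooooooo
...oooooooooooooooooooo.............................................oooooooooooooooooooooooooooooooo
....ooooooooooooooooooo.............................................oooooooooooooooooooooooooooooooo
+...ooooooooooooooooooo.............................................oooooooooooooooooooooooooooooooo
++...oooooooooooooooooo............................................ooooooooooooooooooooooooooooooooo
++...oooooooooooooooooo............................................ooooooooooooooooooooooooooooooooo
```

The lip's apparent width (85 px vs 74 px expected if flat) says the scoop has tipped back onto its handle end, nose up by ~50°. Checking this against the side view before mending.

```bash
python3 - <<'E'
from h import *
s=cv2.imread('pics/s22.png'); g=cv2.cvtColor(s,cv2.COLOR_BGR2HSV)
m=((g[...,2]>150)&(g[...,1]<60)).astype(np.uint8); m[:180]=0;m[240:]=0;m[:,:280]=0;m[:,380:]=0
n,l,st,ce=cv2.connectedComponentsWithStats(m)
print([(st[i].tolist(),ce[i].round(0).tolist()) for i in range(1,n) if st[i,4]>60])
for r in range(180,230,2): print(r,''.join('o' if (g[r,c,0]<25 and g[r,c,1]>90) else ('#' if g[r,c,2]>200 else ('+' if g[r,c,2]>110 else '.')) for c in range(280,375)))
for th in(0,50):
    a=np.radians(th); Q=[]
    for x,y,z in [(100,55,0),(100,-55,0),(0,55,0),(0,-55,0),(0,55,42),(0,-55,42),(-77,0,103)]:
        Q.append([.486+(x*np.cos(a)-z*np.sin(a))/1000,-.011+y/1000,.004+(z*np.cos(a)+x*np.sin(a))/1000])
    print(th,proj('side',Q).round(0).tolist())
E
```

```text
[([307, 180, 36, 37, 621], [325.0, 198.0])]
180 .++++.............oooooooooooooooooooooooooooo++++###oooooooooooooooooooooooooooooooooooooooooo
182 ++...........oooooooooooooooooooooooooooooo+++++######oooooooooooo......ooooooooooooooooooooooo
184 ........oooooooooooooooooooooooooooooooo+++++++########oooo..............oooooooooooooooooooooo
186 ....ooooooooooooooooooooooooooooooooo+++++++++##########o.................ooooooooooooooooooooo
188 oooooooooooooooooooooooooooooooooo++++++++++#############o.................oooooooooooooooooooo
190 oooooooooooooooooooooooooooooooo+++++++++++###############o.................ooooooooooooooooooo
192 ooooooooooooooooooooooooooooo+++++++++++++#################+.................oooooooooooooooooo
194 oooooooooooooooooooooooo...+++++++++++++###################+..................ooooooooooooooooo
196 ooooooooooooooooo.........+####++#++++###################+++++.................oooooooooooooooo
198 oooooooooo..................#######++###################+++++++.................ooooooooooooooo
200 oooo.........................+######################
[... 974 characters left out ...]
...........................oooooooooooooooooooooooooooooooooooooooo+#
222 ooooooooooooo.................................ooooooooooooooooooooooooooooooooooooooooooo++####
224 oooooooooooooo..........................ooooooooooooooooooooooooooooooooooooooooooooo++++++....
226 oooooooooooooo...................ooooooooooooooooooooooooooooooooooooooooooooooooo++++++.......
228 ooooooooooooooo...........oooooooooooooooooooooooooooooooooooooooooooooooooooo+++++++..........
0 [[340.0, 187.0], [354.0, 208.0], [316.0, 196.0], [329.0, 217.0], [316.0, 188.0], [329.0, 210.0], [302.0, 195.0]]
50 [[332.0, 176.0], [346.0, 198.0], [316.0, 196.0], [329.0, 217.0], [308.0, 194.0], [320.0, 216.0], [289.0, 217.0]]
```

Confirmed (side blob matches the 50° outline). I'll press the inside of the floor near the lip down with the closed fingertips.

```bash
python3 -m crank '[[40,0,-30,0],[80,0,-80,0],[104,0,-140,0],[104,0,-190,0],[104,0,-225,0],[104,0,-235,0],[104,0,-235,0],[104,0,-235,0]]' 0 10; python3 -m crank '[[0,0,-10,0],[0,0,-20,0],[0,0,-30,0],[0,0,-38,0],[0,0,-46,0],[0,0,-54,0],[0,0,-62,0],[0,0,-70,0],[0,0,-70,0]]'; python3 - <<'E'
from h import *
s=save('side','s23'); g=cv2.cvtColor(s,cv2.COLOR_RGB2HSV)
for r in range(174,222,2): print(r,''.join('o' if (g[r,c,0]<25 and g[r,c,1]>90) else ('#' if g[r,c,2]>200 else ('+' if g[r,c,2]>110 else '.')) for c in range(285,375)))
E
```

```text
time: 35.0
position: [0.5403, -0.0104, 0.131]
tcp_rot: [0.0, 1.0, -0.021, 0.002]
ft_force: [0.2, -0.7, 0.6]
gripper_width: 0.0006
finger_force: 0.0
time: 36.12
position: [0.538, -0.01, 0.058]
tcp_rot: [-0.0, 1.0, -0.021, -0.001]
ft_force: [-0.6, -0.1, 0.6]
gripper_width: 0.0004
finger_force: 0.1
174 +oo.++++...................ooooooooooooo..................o....ooooooooooooooooooooooooooo
176 o.+++.................ooooooooooooooooooo..................oo..ooooooooooooooooooooooooooo
178 +++..............ooooooooooooooooooooooooo.................o....oooooooooooooooooooooooooo
180 .............ooooooooooooooooooooooooooooooo..oooo.......oooo........ooooooooooooooooooooo
182 ........ooooooooooooooooooooooooooooooooooooooo.......................oooooooooooooooooooo
184 ...oooooooooooooooooooooooooooooooooooooooo+++++++.....................ooooooooooooooooooo
186 ooooooooooooooooooooooooooooooooooooo++++++++++++......................+oooooooooooooooooo
188 oooooooooooooooooooooooooooooooo++++++++++++++++++................++.+oooooooooooooooooooo
190 oooooooooooooooooooooooooooo+++++++++++
[... 776 characters left out ...]
++++++...................oooooooooo
208 oo..ooooooooooo...............oo.++++##########+++++++++++.......................ooooooooo
210 ooo...............................+++######+++++++++++...........................ooooooooo
212 oooo...............................+++#++++++++++++.......................oooooooooooooooo
214 ooooo................................+++++++++++....................oooooooooooooooooooooo
216 ooooo........ooo.......................++++++.o..............ooooooooooooooooooooooooooooo
218 oooooo...ooo.............................+............oooooooooooooooooooooooooooooooooooo
220 ooooooo...o.ooo.................................oooooooooooooooooooooooooooooooooooooooo+#
```

```bash
python3 -m crank '[[0,0,-6,0],[0,0,-12,0],[0,0,-18,0],[0,0,-24,0],[0,0,-28,0],[0,0,-28,0],[0,0,-28,0]]'; python3 -m crank '[[0,0,20,0],[0,0,60,0],[0,0,120,0],[-40,0,180,0],[-80,0,240,0],[-104,0,290,0],[-104,0,305,0],[-104,0,305,0],[-104,0,305,0]]'; cat > chk.py <<'E'
from h import *
T=tool(); print(T[:3,3]); im=save('wrist','w24'); g=cv2.cvtColor(im,cv2.COLOR_RGB2HSV)
for r in range(40,190,4):
    print(r,''.join('o' if (g[r,c,0]<25 and g[r,c,1]>90) else ('#' if g[r,c,2]>200 else ('+' if g[r,c,2]>110 else '.')) for c in range(250,390,2)))
s=save('side','s24'); g=cv2.cvtColor(s,cv2.COLOR_RGB2HSV)
for r in range(174,222,2): print(r,''.join('o' if (g[r,c,0]<25 and g[r,c,1]>90) else ('#' if g[r,c,2]>200 else ('+' if g[r,c,2]>110 else '.')) for c in range(285,375)))
E
python3 chk.py
```

```text
time: 37.05
position: [0.5389, -0.0102, 0.0311]
tcp_rot: [0.0, 1.0, -0.021, 0.0]
ft_force: [0.0, 0.1, 0.6]
gripper_width: 0.0004
finger_force: 0.0
time: 38.17
position: [0.4344, -0.01, 0.3345]
tcp_rot: [-0.0, 1.0, -0.021, -0.001]
ft_force: [-0.0, 0.2, 0.1]
gripper_width: 0.0005
finger_force: 0.0
[ 0.43436166 -0.01001168  0.33450184]
40 oooooooooo.....................................................ooooooo
44 oooooooooo.....................................................ooooooo
48 oooooooooo.....................................................ooooooo
52 oooooooooo.....................................................ooooooo
56 oooooooooo+........#######################################.....ooooooo
60 ooooooooooo........+#####################################+.....ooooooo
64 ooooooooooo........+#####################################+.....ooooooo
68 oooooooooo+.......++#####################################+....+ooooooo
72 ooooooooooo.......++#####################################+....oooooooo
76 ooooooooooo.......++###################################+++....oooooooo
80 ooooooooooo.......++##
[... 3649 characters left out ...]
##########+..............oooooooooo
208 oo..................................++++##########################+..............ooooooooo
210 ooo..................................++++#######+++++++++++++++++##+.............ooooooooo
212 oooo...................................++++++++++++++++++++++.............oooooooooooooooo
214 ooooo..................................++++++++++++++++.............oooooooooooooooooooooo
216 ooooo.................o.................+++++++++............ooooooooooooooooooooooooooooo
218 oooooo................ooo................++..o........oooooooooooooooooooooooooooooooooooo
220 ooooooo.........................................oooooooooooooooooooooooooooooooooooooooo+#
```

The scoop is now flat on the mat (lip 78 px, back 80 px, origin about 15 mm ahead of the mat's). Check the locks in the pan.

```bash
python3 -m crank '[[0,40,20,0],[0,100,40,0],[0,160,40,0],[20,220,40,0],[20,250,40,0],[20,250,40,0],[20,250,40,0]]'; python3 - <<'E'
from h import *
T=tool(); im=save('wrist','w25'); t=save('top','t25')
g=cv2.cvtColor(im,cv2.COLOR_RGB2GRAY)
yy,xx=np.mgrid[0:240,0:640]; P=plane('wrist',np.c_[xx.ravel(),yy.ravel()],.08,T)[:,:2]-[.535,.260]
a=np.radians(5.5); q=(P@np.array([[np.cos(a),-np.sin(a)],[np.sin(a),np.cos(a)]])).reshape(240,640,2)
ins=(abs(q[...,0])<.088)&(abs(q[...,1])<.095)
r,c=np.where(ins); print(r.min(),r.max(),c.min(),c.max())
for i in range(r.min(),r.max(),2): print(''.join((' ' if not ins[i,j] else '#' if g[i,j]>200 else '+' if g[i,j]>120 else '.') for j in range(c.min(),c.max(),1)))
h=cv2.cvtColor(t,cv2.COLOR_RGB2HSV)
print('bin grey px',int(((h[145:225,365:420,1]<90)&(h[145:225,365:420,2]>90)).sum()))
E
```

```text
time: 39.15
position: [0.4546, 0.2391, 0.3746]
tcp_rot: [0.001, 1.0, -0.021, -0.001]
ft_force: [-0.7, 0.2, -0.6]
gripper_width: 0.0005
finger_force: 0.0
19 171 226 383
                                                                                                                                               +#            
                                                                                                                                 ################            
                                                                                                                    #############################            
                                                                                                      ###########################################            
                                                                                         #########################################################           
                                                                            ##################################################################
[... 10391 characters left out ...]
                                                    
                        +###################################+###########################                                                                     
                         #############################################++++                                                                                   
                         +################################+                                                                                                  
                          +##################                                                                                                                
bin grey px 119
```

Six lock shapes lie near the pan's middle, the scoop is flat on the mat, and the arm is clear.

```bash
python3 -c "
from workcell import robot
print(robot.job_done())"
```

```text
the job is handed in; nothing more can be done
None
```

The job is handed in, with no verdict returned: by my last checks all six locks were in the scale's pan, the empty scoop was lying right way up on its mat (it had first tipped back onto its handle when released, so I pressed it flat with the closed fingers), and I saw no contact with the scanner, tape or carton, though I did not re-measure them.

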